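Load the grinding ball and lock the jar's bayonet cap

TASK

Make the grinding jar ready for the mill: push the steel ball along the curved track to its exit gap, lift it out there and let it down gently into the jar. Then close the jar with the blue cap: lugs into the slots, push down against the spring, turn a quarter turn clockwise until the lugs are under the green notches, and let go so that it springs up locked. Leave the other things on the bench where they are.

Things in the scene. Friction and masses are not known exactly. Their poses are not given: they have to be found in the camera images.
- ball_center (a point): centre of the polished steel grinding ball (slippery, friction about 0.4), 44 mm in diameter, 350 g. It starts at rest in the straight part of the track and rolls freely; its centre is 22 mm above the track's floor.
- ball: the same ball; this origin is at its underside as built and turns with it as it rolls: use ball_center.
- track: fixed grey plate (275 x 195 mm), white hooked channel on it. Origin under the plate; floor at z = 8 mm. Channel centre line (mm): straight from (-140, 60) (end wall) to (-10, 60), where the ball starts at x = -65 to -25; quarter circle turning right, clockwise from above, to (80, -30), where walls and lips end; then towards -y to the exit at (80, -65). Inside width 48 mm.
- bend (a point): centre of the quarter circle (90 mm radius) of the channel, at (-10, -30) mm in the track's frame, on the floor's level. All along the channel lips (40 to 44 mm above the floor) leave a slot 32 mm wide: the ball shows but cannot come out. Shut fingertips, closing line along the channel, fit in the slot to push it from behind.
- exit (a point): centre of the ball at rest in the track's exit gap, 30 mm above the table: an open cradle with orange curbs only 10 mm high at the sides and end (ball fits with 1 to 2 mm play), where it can be gripped from above. A 1.5 mm ridge on the floor, 10 mm before, keeps it from rolling back; push the ball over it.
- jar: fixed steel jar on a grey plate (150 x 125 x 6 mm). Origin under the plate on the jar's axis. Outside diameter 116 mm, rim at z = 78 mm. Chamber for the ball: 66 mm in diameter, floor at z = 6 mm. Above it an orange sprung ring (60 mm opening, top at z = 68 mm when free) carries the cap. Two entry slots in the rim lie along this frame's +x and -x.
- mouth (a point): centre of the jar's mouth, rim level: bore 79 mm, ledge 8 mm thick, slots 20 mm wide at the bore, 25 mm further out, to radius 53 mm. From each slot a groove under the ledge runs clockwise (from above) to a locking notch 80 degrees on, where the ledge is 4 mm thick (green). Solid stops prevent turning past it or the other way.
- lock_mark: the locked direction: same origin as the jar, its x axis points through the green locking notches, 80 degrees clockwise (seen from above) from the jar's x axis. The locked cap's x axis lies along it, either way round.
- seal_ring (a joint): how far the orange sprung ring in the jar's mouth is pressed down, m: 0 free, 0.015 at most. Spring 0.9 N/mm with 4.5 N preload (about 15 N at 12 mm); the weight of the cap alone does not press it.
- cap: blue cap, upright on the bench, about 250 g. Origin under its centre. Plug 74 mm in diameter, 26 mm high; on it a white bar to grip, 64 mm along x, 22 mm along y, top at z = 59 mm. Yellow lugs on its +x and -x sides: to radius 50 mm, 14 mm wide, z = 4 to 12 mm. Half a turn makes no difference. Origin in the jar's frame: 68 mm up resting in the slots; turn it at 54 to 57; locked 62.
- dish: glass dish, 84 mm in diameter, 16 mm high, loose; origin under its centre. Bystander. It and the cap may swap places.
- rack: orange tube rack 100 x 170 x 35 mm with a few capped tubes up to 63 mm high, loose; origin under its centre. Bystander.
- tip_box: pale yellow pipette tip box 90 x 125 x 67 mm, loose; origin under its centre. Bystander.
- reagent_pot: small white pot with a red lid, 48 mm in diameter, 45 mm high, loose; origin under its centre. Bystander.
- brush: cleaning brush 150 mm long, lying on the bench; origin under its middle. Bystander.

How it is judged:
By the outcome, as a careful person would: the job done as asked, in the order asked, and still so for the second after the job is handed in, with the robot touching nothing.
It also fails if it takes over 72 s, if anything falls off the work surface, if the arm or the gripper's body presses on something with over 40 N, if the wrist force passes 120 N, or if a joint passes its speed limit or range.

ROBOT

A 6-joint arm with a two-finger parallel gripper is mounted at the origin on the work surface. World frame = base frame: x ahead of the robot, y to its left, z up, the work surface at z = 0. Lengths are in m, angles in rad, forces in N, time in s.
With the tool pointing down it reaches from about 0.35 to 0.85 m from the base axis. Payload 8.1 kg.
Tool frame: the origin (TCP) lies on the centre line of the jaws, within the pads' length; the fingertips stand 22 mm ahead of it and the grasp point (between the pads) lies 3 mm ahead of it; z points along the fingers, y is the line along which they close (so a half turn about z gives the same grasp; the last joint's range is limited). The gripper opens to 93 mm and grips with 3 to 60 N. Pads are 15 mm wide; open, the fingers measure 128 mm over their backs; the gripper's body (75 mm by 188 mm) begins 65 mm behind the grasp point.
Start: joints at [-1.296, 0.13, 1.488, -0, 1.523, -0.085], TCP at [0.211, -0.562, 0.241] pointing down, gripper open.
Joint ranges: [-2.96, 2.96], [-0.89, 2.26], [0.02, 2.5], [-1.34, 4.48], [0, 2.73], [-2.66, 2.66]. Speed limits (rad/s): [2.39, 2.39, 2.79, 3.14, 3.14, 3.14].

INTERFACE

Orientations are given as a rotation vector (axis times angle).
In Python, from plant import robot gives the robot as it stands.
- The arm moves only by the tool run_rows, called as name(argument=value, ...) on one line, values as JSON. Schema: {"type":"object","properties":{"offsets":{"type":"object","properties":{"plan":{"type":"array","items":{"type":"array","items":{"type":"number"},"minItems":5,"maxItems":5},"minItems":1,"maxItems":20}},"additionalProperties":false,"required":["plan"]},"clamp_n":{"type":"number"},"only":{"type":"string"},"quiet":{"type":"boolean"},"lines":{"type":"string"}},"required":["offsets"],"additionalProperties":false}. offsets is an object whose key "plan" holds a list of rows, 1 to 20 of them, each of 5 numbers: the finger opening in m, then dx, dy, dz in m, then a turn about the tool's z in rad; each row shifts and turns the commanded pose from where the row before left it, along the tool's axes as they then stand; what a row does not reach is not made up. A row lasts 1/10 s, in which the tool goes at most 0.05 m and 0.15 rad, less where a joint would pass 70% of its speed; a pose out of reach is approached as far as the arm can. The fingers move at their own pace and stop on an object; clamp_n is the grip in N (left out, the last holds). Time passes only in rows, so rows that do not move let the fingers close. The tool returns the time, the measured TCP pose, the force, the opening and the grip force at its end. only (a regular expression) keeps the lines of the reply that match it, lines (a string "A,B") keeps lines A to B, and quiet returns only ok. Input that does not fit is refused with a message, and nothing moves.
- robot.read_state(): the state, without advancing time (a new reading comes with each control period).
- robot.read_camera(name): name is "scene" or "top" or "wrist"; returns a dict with "image" (480x640x3 uint8, red, green, blue), "fx", "fy", "cx", "cy" (pixels), "R" (3x3) and "t" (3): a world point X has camera coordinates R X + t. Camera axes: x right, y down, z forward; pixel columns grow to the right and rows downward; lengths in m; the calibration is good to about 2 mm. The wrist camera is an equidistant fisheye: a pixel r from the principal point sees the ray r / f radians off the axis. A picture is of the moment at which its call begins. There is no depth.
- robot.close_job(): hands the job in; it is judged then, once.
The state is a dict: "t": time; "q": joint angles; "dq": joint speeds; "joint_torque": joint torques, N m; "tool_pos": TCP position; "orientation": TCP orientation; "force": force on the tool from outside, world axes, zero at the start; "wrist_torque": the same for the moment, N m; "opening": finger opening in m; "gripper_force": force on a finger pad.
Only numpy, scipy, OpenCV 4.12 (cv2) and the standard library are available. Lean on these libraries where they do the work, as an engineer would, in place of code of your own. Each camera call takes 0.05 s, during which the arm holds its last target. There are 200 camera calls.

## Working session

There is one attempt and no reset: what is moved stays moved. The work goes in short steps, Python scripts to look and compute and a tool call to move; the robot and the scene stay as the last step left them, time stands still between calls to the robot, and variables do not carry over. Pictures are saved under pics/ and viewed, at most 10 in all, crops included, and the job is handed in when it is done.

```bash
ls; mkdir -p pics
```

Create h.py:
```python
import numpy as np, cv2
from plant import robot
def cam(n):
    return robot.read_camera(n)
def ray(c,u,v,fish=False):
    x=(u-c['cx'])/c['fx'];y=(v-c['cy'])/c['fy']
    if fish:
        r=np.hypot(x,y); d=np.array([x/r*np.sin(r),y/r*np.sin(r),np.cos(r)]) if r>1e-9 else np.array([0,0,1.])
    else: d=np.array([x,y,1.])
    R=np.array(c['R']);t=np.array(c['t'])
    o=-R.T@t; d=R.T@d
    return o,d/np.linalg.norm(d)
def onz(c,u,v,z,fish=False):
    o,d=ray(c,u,v,fish); return o+d*(z-o[2])/d[2]
def tri(r1,r2):
    (o1,d1),(o2,d2)=r1,r2
    A=np.stack([d1,-d2],1); s=np.linalg.lstsq(A,o2-o1,rcond=None)[0]
    p,q=o1+s[0]*d1,o2+s[1]*d2
    return (p+q)/2,np.linalg.norm(p-q)
def save(c,n): cv2.imwrite('pics/'+n+'.png',cv2.cvtColor(c['image'],cv2.COLOR_RGB2BGR))
def proj(c,X):
    p=np.array(c['R'])@X+np.array(c['t']); return c['fx']*p[0]/p[2]+c['cx'],c['fy']*p[1]/p[2]+c['cy']
```

Run:
```python
from h import *
for n in ('top','scene','wrist'):
    c=cam(n); save(c,n+'0'); o,d=ray(c,320.1,240.1,n=='wrist'); print(n,c['fx'],c['fy'],c['cx'],c['cy'],o.round(3),d.round(3))
print(robot.read_state())
```

```text
pics
plant.py
top 548.014242648358 548.014242648358 317.03086644197765 237.03593876816868 [0.363 0.05  1.115] [ 0.185  0.006 -0.983]
scene 617.6876282008215 617.6876282008215 325.1791670439915 242.78924237432872 [1.602 0.186 0.803] [-0.822 -0.095 -0.562]
wrist 371.64829954431775 371.64829954431775 321.2414295371594 237.80256441664918 [ 0.276 -0.537  0.385] [-0.243 -0.085 -0.966]
{'t': 0.15, 'q': array([-1.29641466e+00,  1.31027230e-01,  1.48902212e+00,  2.00020095e-05,
        1.52298593e+00, -8.54132752e-02]), 'dq': array([-0.00053439, -0.00337254, -0.00530384, -0.0002661 ,  0.00105141,
        0.00100651]), 'joint_torque': array([ 1.41218752e-03, -5.60476613e+01, -4.92334414e+01,  7.68725784e-02,
        3.04881250e-02, -8.18850822e-05]), 'tool_pos': array([ 0.21116015, -0.56118532,  0.23980862]), 'orientation': array([-3.08947916e+00, -5.61862281e-01,  1.82463959e-04]), 'force': array([ 0.07181166, -0.06970319,  0.2866744 ]), 'wrist_torque': array([-0.03575723,  0.04689748, -0.02929735]), 'gripper_force': 0.0, 'opening': 0.09269866264662165}
```

View pics/top0.png

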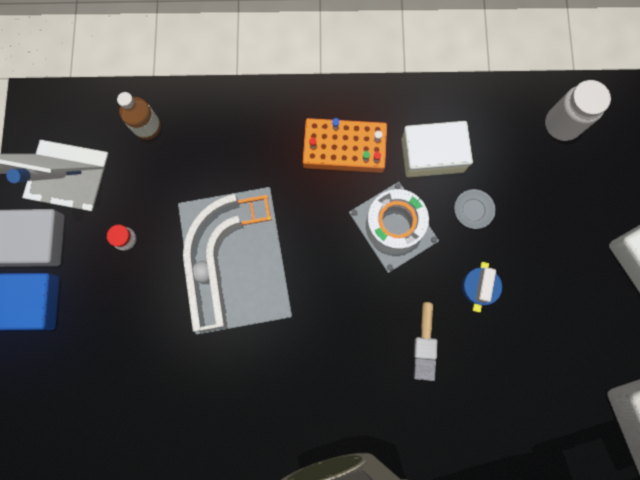

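View pics/scene0.png

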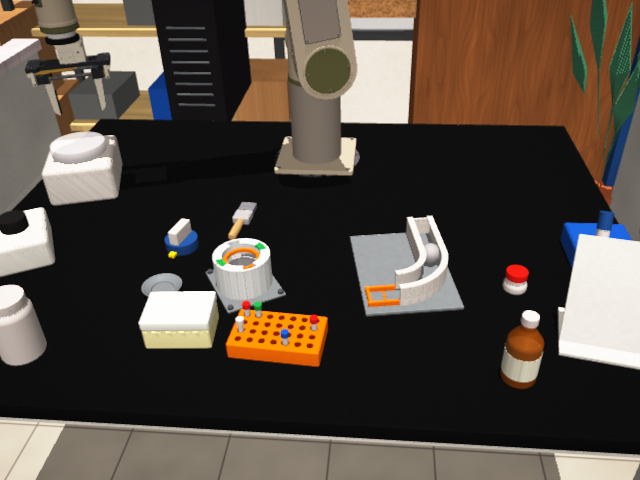

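The top view shows the track plate (180–290, 188–333), the ball at (202, 272), the exit curb at (258, 208), the jar at (398, 218) and the cap at (483, 287). The dish is at (475, 208). In the scene view the jar is at (243, 268), the cap at (181, 241), the ball at (432, 254) and the exit at (383, 295). Next I'll measure with colour masks.

Create m.py:
```python
from h import *
def comps(m,roi,amin):
    x0,y0,x1,y1=roi; k=np.zeros(m.shape,np.uint8); k[y0:y1,x0:x1]=m[y0:y1,x0:x1]*255
    n,l,s,c=cv2.connectedComponentsWithStats(k)
    return [(int(s[i,4]),c[i].round(1).tolist(),s[i,:4].tolist()) for i in range(1,n) if s[i,4]>=amin],k
def hsv(c): return cv2.cvtColor(c['image'],cv2.COLOR_RGB2HSV).astype(int)
def masks(H):
    h,s,v=H[...,0],H[...,1],H[...,2]
    return dict(orange=(h>5)&(h<20)&(s>150)&(v>100),green=(h>45)&(h<85)&(s>120)&(v>60),yellow=(h>24)&(h<34)&(s>150)&(v>120),blue=(h>98)&(h<125)&(s>120)&(v>60),white=(s<40)&(v>150))
```

Run:
```python
from m import *
rois={'top':dict(track=(170,180,300,340),jar=(345,178,442,275),cap=(455,255,515,320)),'scene':dict(track=(345,210,465,318),jar=(205,235,290,310),cap=(160,215,203,262))}
for n in rois:
    c=cam(n);M=masks(hsv(c))
    for k,r in rois[n].items():
        for col,m in M.items():
            cs,_=comps(m,r,6)
            if cs: print(n,k,col,cs)
    o=[]
    for k,r in rois[n].items():
        x0,y0,x1,y1=r; o.append(cv2.resize(c['image'][y0:y1,x0:x1],None,fx=2.6,fy=2.6,interpolation=cv2.INTER_CUBIC))
    H=max(i.shape[0] for i in o); o=[np.pad(i,((0,H-i.shape[0]),(0,0),(0,0))) for i in o]
    save(dict(image=np.hstack(o)),'crop_'+n); print(np.hstack(o).shape)
```

```bash
python3 -c "
import cv2,numpy as np
a=cv2.imread('pics/crop_top.png');b=cv2.imread('pics/crop_scene.png')
w=max(a.shape[1],b.shape[1]);p=[np.pad(i,((0,0),(0,w-i.shape[1]),(0,0))) for i in (a,b)]
i=np.vstack(p);s=min(800/i.shape[1],600/i.shape[0],1);i=cv2.resize(i,None,fx=s,fy=s);print(s,i.shape);cv2.imwrite('pics/crops.png',i)"
```

```text
top track orange [(197, [255.8, 209.0], [238, 196, 33, 28])]
top track white [(10193, [234.2, 264.8], [179, 188, 112, 145]), (180, [259.1, 208.9], [253, 200, 13, 18])]
top jar orange [(255, [398.6, 217.6], [379, 202, 38, 35])]
top jar green [(55, [414.8, 202.6], [410, 198, 11, 10]), (53, [380.5, 233.6], [376, 229, 10, 11])]
top jar white [(2227, [395.0, 224.9], [353, 186, 81, 82]), (383, [395.7, 223.9], [383, 214, 27, 20])]
top cap yellow [(33, [484.3, 263.9], [481, 262, 8, 5]), (53, [476.7, 308.0], [473, 304, 9, 8])]
top cap blue [(655, [479.7, 286.6], [463, 267, 40, 39])]
top cap white [(388, [487.2, 284.2], [479, 268, 17, 34])]
(416, 746, 3)
scene track orange [(406, [380.6, 295.6], [365, 285, 35, 22])]
scene track white [(6486, [406.1, 268.5], [351, 216, 113, 98]), (87, [376.6, 295.5], [371, 292, 12, 8])]
scene jar orange [(174, [239.9, 252.6], [223, 248, 36, 16]), (29, [247.8, 266.2], [243, 264, 10, 5])]
scene jar green [(40, [259.6, 246.0], [255, 243, 10, 7]), (38, [220.8, 262.1], [216, 259, 10, 7]), (63, [257.4, 305.6], [253, 302, 9, 8])]
scene jar white [(2863, [243.0, 275.6], [208, 238, 73, 72]), (98, [238.9, 256.4], [228, 253, 28, 9]), (180, [209.3, 299.3], [205, 291, 11, 19])]
scene cap yellow [(30, [171.9, 253.6], [169, 251, 7, 6])]
scene cap blue [(445, [183.6, 244.2], [164, 230, 34, 26])]
scene cap white [(267, [176.7, 230.3], [168, 218, 22, 27])]
(281, 645, 3)
0.860832137733142 (600, 642, 3)
```

View pics/crops.png

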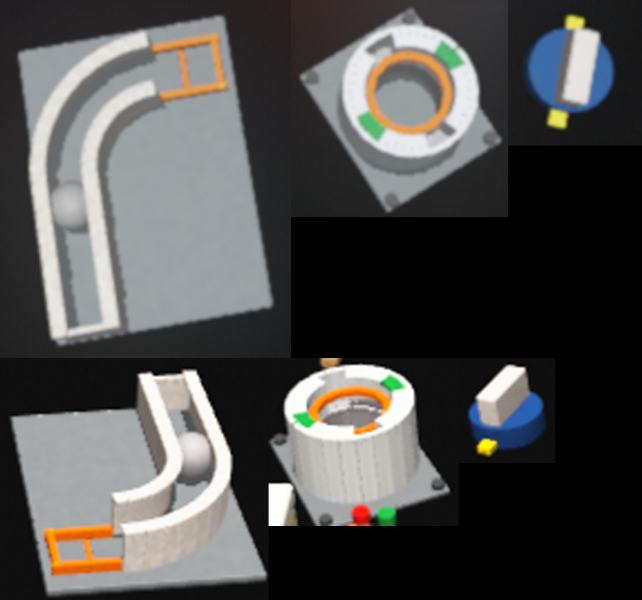

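Crops: the jar's green notches lie up-right and down-left of centre and its dark slots up-left and down-right. The cap's bar runs nearly vertical in the picture. The exit curbs are clear. Next step is triangulating.

Run:
```python
from m import *
T=cam('top');S=cam('scene')
r=lambda a,b:tri(ray(T,*a),ray(S,*b))
gr=r((414.8,202.6),(220.8,262.1)); gl=r((380.5,233.6),(259.6,246.0))
print('greens',gr,gl,'mid',(gr[0]+gl[0])/2)
a=(gr[0]-gl[0]);print('lock yaw',np.degrees(np.arctan2(a[1],a[0])),np.hypot(*a[:2]))
# top only at z .078
a1,a2=onz(T,414.8,202.6,.078),onz(T,380.5,233.6,.078);print('top greens',a1,a2,(a1+a2)/2,np.degrees(np.arctan2(*(a1-a2)[1::-1])))
b1,b2=onz(S,220.8,262.1,.078),onz(S,259.6,246.0,.078);print('scene greens',b1,b2,(b1+b2)/2,np.degrees(np.arctan2(*(b1-b2)[1::-1])))
# cap
y1,y2=onz(T,484.3,263.9,.012),onz(T,476.7,308.0,.012);print('lugs top',y1,y2,(y1+y2)/2,np.degrees(np.arctan2(*(y1-y2)[1::-1])))
print('lug tri',r((484.3,263.9),(171.9,253.6)))
# bar top corners via brightness
for c,roi in ((T,(455,255,515,320)),(S,(160,215,203,262))):
    g=c['image'].min(2); k=np.zeros_like(g); x0,y0,x1,y1=roi;k[y0:y1,x0:x1]=g[y0:y1,x0:x1]
    for th in (140,170,200):
        m=(k>th).astype(np.uint8); cn=max(cv2.findContours(m,0,2)[0],key=cv2.contourArea); R=cv2.minAreaRect(cn)
        print(th,R,m.sum())
        if c is T: print([onz(T,*p,.059)[:2].round(4).tolist() for p in cv2.boxPoints(R)], onz(T,*R[0],.059))
# plate
g=T['image'].max(2); k=np.zeros_like(g); k[180:345,165:305]=g[180:345,165:305]>70
cn=max(cv2.findContours(k,0,2)[0],key=cv2.contourArea)
q=cv2.approxPolyDP(cv2.convexHull(cn),5,True)[:,0]
print('plate',q.tolist(),[onz(T,*map(float,p),.008)[:2].round(4).tolist() for p in q])
# ball circles
for c,roi in ((T,(185,250,220,295)),(S,(415,235,450,275))):
    x0,y0,x1,y1=roi; G=cv2.cvtColor(c['image'],6+1)[y0:y1,x0:x1]; print('ball',G[::3,::2].tolist() if 0 else '')
print('ballC',r((202,272),(432,254)))
print('exit cell',onz(T,259.1,208.9,.008),'orange',onz(T,255.8,209,.018),onz(S,380.6,295.6,.018))
```

```text
greens (array([ 0.63121557, -0.12797817,  0.07835259]), np.float64(0.002120567122557979)) (array([ 0.57055639, -0.05990592,  0.07799849]), np.float64(0.0013278588232403278)) mid [ 0.60088598 -0.09394204  0.07817554]
lock yaw -48.29577115418296 0.09117766719210049
top greens [ 0.63152948 -0.12910089  0.078     ] [ 0.57066671 -0.0605666   0.078     ] [ 0.60109809 -0.09483374  0.078     ] -48.39290381452752
scene greens [ 0.63087164 -0.12701163  0.078     ] [ 0.57059064 -0.05922418  0.078     ] [ 0.60073114 -0.09311791  0.078     ] -48.35442629581635
lugs top [ 0.51915033 -0.27545215  0.012     ] [ 0.43065585 -0.25452719  0.012     ] [ 0.47490309 -0.26498967  0.012     ] -13.303530984699657
lug tri (array([ 0.51863225, -0.27347851,  0.01324231]), np.float64(0.0031329641736951345))
140 ((487.2480163574219, 284.135986328125), (11.98532485961914, 33.2726936340332), 10.30484676361084) 395
[[0.4441, -0.2458], [0.5071, -0.2613], [0.5027, -0.2837], [0.4398, -0.268]] [ 0.47320902 -0.26465031  0.059     ]
170 ((487.35198974609375, 284.06402587890625), (11.090897560119629, 32.19938278198242), 10.
[... 319 characters left out ...]
0.47320956 -0.26477069  0.059     ]
140 ((176.48779296875, 229.8902587890625), (14.507160186767578, 29.393096923828125), 24.623563766479492) 262
170 ((176.95382690429688, 228.33078002929688), (11.907333374023438, 27.163602828979492), 29.74488067626953) 194
200 ((178.50001525878906, 226.00003051757812), (6.363961219787598, 23.33452033996582), 45.0) 147
plate [[269, 187], [291, 316], [196, 334], [178, 203]] [[0.6868, 0.1626], [0.4182, 0.116], [0.3842, 0.3057], [0.6543, 0.3527]]
ball 
ball 
ballC (array([0.50621829, 0.29732572, 0.02567683]), np.float64(0.006967338694914352))
exit cell [0.63971496 0.18278021 0.008     ] orange [0.63708279 0.18839667 0.018     ] [0.64317717 0.1929544  0.018     ]
```

Add to h.py:
```python
from scipy.spatial.transform import Rotation as Ro
def delta(target,xyaw=None):
    s=robot.read_state(); R=Ro.from_rotvec(s['orientation']).as_matrix(); p=np.array(s['tool_pos'])
    d=R.T@(np.array(target)-p); yaw=np.degrees(np.arctan2(R[1,0],R[0,0]))
    out='t %.2f tcp %s xyaw %.2f q6 %.2f | delta tool %s'%(s['t'],p.round(4),yaw,s['q'][5],d.round(4))
    if xyaw is not None: out+=' turn %.3f'%np.radians((yaw-xyaw+180)%360-180)
    print(out,'F',np.array(s['force']).round(1),'op %.4f gf %.1f'%(s['opening'],s['gripper_force']))
```

```text
(no output)
```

run_rows(offsets={"plan":[[0.093,0.034,-0.03,0,0],[0.093,0.034,-0.03,0,0],[0.093,0.034,-0.03,0,0],[0.093,0.034,-0.03,0,0],[0.093,0.034,-0.03,0,0],[0.093,0.034,-0.03,0,0],[0.093,0.034,-0.03,0,0],[0.093,0.034,-0.03,0,0],[0.093,0.034,-0.03,0,0],[0.093,0.034,-0.03,0,0],[0.093,0.034,-0.03,0,0],[0.093,0,0,0,0],[0.093,0,0,0,0]]})

```text
t: 1.65
tool_pos: [0.4453, -0.1202, 0.2407]
orientation: [3.09, 0.567, -0.0]
force: [-0.7, -0.3, -0.2]
opening: 0.0929
gripper_force: 0.0
```

Run:
```python
from h import *
c=cam('wrist');save(c,'w1');np.savez('w1.npz',**{k:c[k] for k in ('fx','fy','cx','cy','R','t','image')})
delta((.45,-.12,.24))
```

```text
t 1.70 tcp [ 0.445  -0.1212  0.2406] xyaw 20.68 q6 0.83 | delta tool [0.0051 0.0007 0.0006] F [-1.3 -0.7 -0.2] op 0.0933 gf 0.0
```

View pics/w1.png

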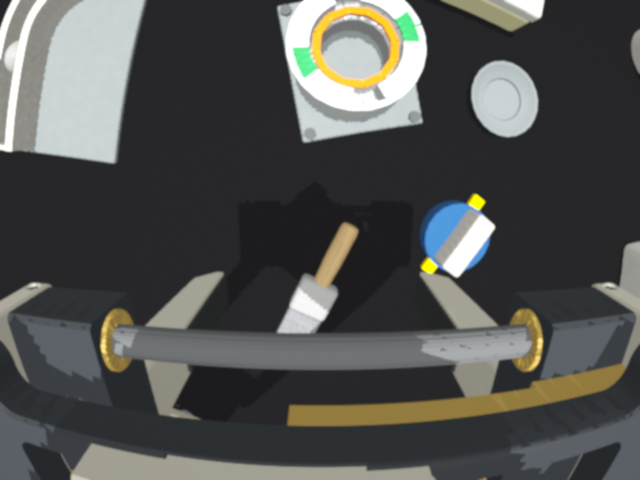

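Wrist view: jar at (355, 48) with green notches at (303, 62) and (408, 27), cap at (455, 238) with its lugs at (476, 201) and (429, 267). The finger tips taper.

Run:
```python
from m import *
c=dict(np.load('w1.npz')); c={k:(v if v.ndim else float(v)) for k,v in c.items()}
T=cam('top')
M=masks(hsv(c))
gs,_=comps(M['green'],(250,0,450,120),20); ys,_=comps(M['yellow'],(400,180,500,290),20); os_,_=comps(M['orange'],(300,0,420,100),50)
print(gs,ys,os_)
g=sorted([x[1] for x in gs if x[0]>50],key=lambda p:-p[0]); y=sorted([x[1] for x in ys if x[0]>40],key=lambda p:p[1])
w=lambda p,z:onz(c,*p,z,True)
a,b=w(g[0],.078),w(g[1],.078);print('greens',a,b,(a+b)/2,np.hypot(*(a-b)[:2]),np.degrees(np.arctan2(*(a-b)[1::-1])))
for pt,q in ((( 414.8,202.6),g[0]),((380.5,233.6),g[1]),((484.3,263.9),y[0]),((476.7,308.0),y[1])): print('tri',tri(ray(T,*pt),ray(c,*q,True)))
a,b=w(y[0],.012),w(y[1],.012);print('lugs',a,b,(a+b)/2,np.degrees(np.arctan2(*(a-b)[1::-1])))
h=hsv(c);k=np.zeros(h.shape[:2],np.uint8);k[200:285,420:500]=((h[...,1]<40)&(h[...,2]>205))[200:285,420:500]
R=cv2.minAreaRect(max(cv2.findContours(k,0,2)[0],key=cv2.contourArea));P=[w(p,.059) for p in cv2.boxPoints(R)]
print('bar',R,np.round(P,4).tolist(),np.mean(P,0)); print('bar tri',tri(ray(T,487.3,284.1),ray(c,*R[0],True)))
# finger crop from first scene image
i=cv2.imread('pics/scene0.png')[10:125,15:125]; j=cv2.imread('pics/w1.png')[240:420,120:500]
i=cv2.resize(i,None,fx=4,fy=4,interpolation=cv2.INTER_CUBIC); cv2.imwrite('pics/fing.png',i)
```

```text
[(357, [406.8, 27.5], [395, 13, 23, 27]), (367, [304.0, 60.4], [294, 48, 22, 28])] [(176, [476.6, 200.9], [467, 194, 19, 15]), (161, [428.0, 266.1], [421, 258, 16, 15])] []
greens [ 0.63101056 -0.12592834  0.078     ] [ 0.57027069 -0.05717477  0.078     ] [ 0.60064063 -0.09155155  0.078     ] 0.09174085711580678 -48.54122910175679
tri (array([ 0.6287013 , -0.12641591,  0.08596042]), np.float64(0.0029302135301143522))
tri (array([ 0.56755007, -0.05899372,  0.09275009]), np.float64(0.00033368720999679994))
tri (array([ 0.51866345, -0.27660748,  0.00389319]), np.float64(0.003933534631734247))
tri (array([ 0.4301213 , -0.25433758,  0.00587   ]), np.float64(0.004029378451172433))
lugs [ 0.5169479  -0.27145132  0.012     ] [ 0.43066133 -0.24984487  0.012     ] [ 0.47380462 -0.26064809  0.012     ] -14.057994598258274
bar ((468.673583984375, 245.8239288330078), (20.45404815673828, 65.41798400878906), 36.469234466552734) [[0.4452, -0.2429, 0.059], [0.5065, -0.2578, 0.059], [0.5025, -0.2801, 0.059], [0.4397, -0.265, 0.059]] [ 0.47347449 -0.26144346  0.059     ]
bar tri (array([ 0.47333913, -0.26644243,  0.05015772]), np.float64(0.0024551131893333204))
```

View pics/fing.png

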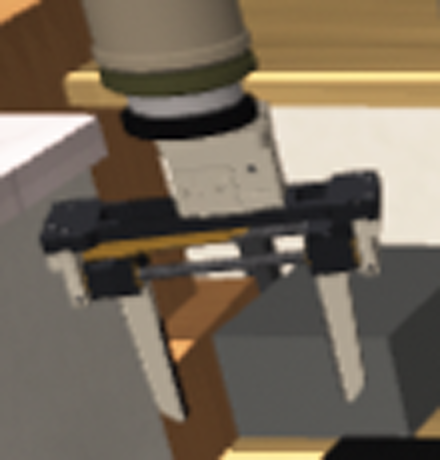

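The fingers are tapered to slim tips. I'll measure their thickness profile from the wrist picture to see how deep they can go in the 60 mm ring.

Run:
```python
from m import *
c=dict(np.load('w1.npz')); c={k:(v if v.ndim else float(v)) for k,v in c.items()}
s=robot.read_state();R=Ro.from_rotvec(s['orientation']).as_matrix();p=np.array(s['tool_pos'])
im=c['image']
def pl(u,v,x=.0075):
    o,d=ray(c,u,v,True);o=R.T@(o-p);d=R.T@d;k=(x-o[0])/d[0];return ((o+k*d)*1000).round(1)
for v in range(264,440,8):
    if 318<v<372: continue
    row=im[v,100:250].astype(int).mean(1);g=np.abs(np.diff(row));e=[100+i for i in range(len(g)) if g[i]>12]
    print(v,row[::8].astype(int).tolist(),[(u,pl(u+.5,v).tolist()) for u in e][:8])
```

```text
264 [38, 39, 38, 40, 38, 38, 39, 39, 39, 38, 40, 39, 39, 39, 40, 39, 39, 38, 29] []
272 [40, 39, 39, 40, 39, 39, 39, 39, 39, 39, 39, 41, 40, 40, 92, 128, 39, 28, 28] [(210, [7.5, -58.0, 27.4]), (221, [7.5, -52.3, 27.7]), (222, [7.5, -51.7, 27.8]), (223, [7.5, -51.2, 27.8]), (224, [7.5, -50.7, 27.8])]
280 [38, 38, 39, 39, 39, 38, 40, 38, 40, 40, 39, 43, 158, 158, 159, 81, 29, 28, 27] [(189, [7.5, -65.4, 15.4]), (190, [7.5, -64.8, 15.4]), (191, [7.5, -64.3, 15.5]), (192, [7.5, -63.8, 15.5]), (217, [7.5, -51.3, 16.4]), (218, [7.5, -50.8, 16.5]), (219, [7.5, -50.3, 16.5]), (220, [7.5, -49.8, 16.5])]
288 [38, 40, 39, 39, 39, 39, 38, 39, 39, 39, 46, 158, 158, 158, 135, 37, 30, 29, 34] [(180, [7.5, -66.2, 4.9]), (181, [7.5, -65.7, 5.0]), (182, [7.5, -65.2, 5.0]), (183, [7.5, -64.7, 5.1]), (212, [7.5, -50.9, 6.3]), (213, [7.5, -50.5, 6.3]), (214, [7.5, -50.0, 6.3]), (215, [7.5, -49.5, 6.4])]
296 [50, 51, 50, 43, 39, 38, 39, 39, 40, 48, 158, 158, 159, 155, 38, 35, 32, 28, 39] [(172, [7.5, -66.5, -4.5]), (173, [7.5, -66.1, -4.4]), (174, [7.5, -65.6, -4.4]), (175, [7.5, -65.2, -4.3]), (206, [7.
[... 1932 characters left out ...]
 41, 66, 136, 117, 33, 28, 27, 28, 29, 27, 28, 33, 36] [(155, [7.5, -44.2, -76.7]), (156, [7.5, -43.9, -76.7]), (157, [7.5, -43.6, -76.6]), (171, [7.5, -39.9, -75.9]), (172, [7.5, -39.6, -75.8]), (173, [7.5, -39.3, -75.8]), (174, [7.5, -39.1, -75.7]), (175, [7.5, -38.8, -75.7])]
416 [46, 46, 46, 46, 46, 47, 46, 46, 60, 122, 129, 132, 64, 28, 27, 27, 28, 38, 38] [(170, [7.5, -39.1, -79.0]), (192, [7.5, -33.4, -77.9]), (193, [7.5, -33.2, -77.9]), (194, [7.5, -32.9, -77.9]), (195, [7.5, -32.7, -77.8]), (196, [7.5, -32.4, -77.8])]
424 [46, 47, 46, 45, 47, 47, 46, 47, 47, 46, 47, 46, 46, 46, 48, 47, 47, 46, 45] []
432 [46, 46, 46, 46, 46, 46, 45, 47, 47, 46, 46, 46, 47, 46, 47, 46, 47, 47, 46] []
```

run_rows(offsets={"plan":[[0,0.027,-0.041,0,0],[0,0.027,-0.041,0,0],[0,0.027,-0.041,0,0],[0,0.027,-0.041,0,0],[0,0.027,-0.041,0,0],[0,0,0,0,-0.14],[0,0,0,0,-0.14],[0,0,0,0,-0.14],[0,0,0,0,-0.14],[0,0,0,0,-0.14],[0,0,0,0,0],[0,0,0,0,0]]})

```text
t: 2.95
tool_pos: [0.4995, 0.1171, 0.2406]
orientation: [2.716, 1.579, -0.0]
force: [-0.1, 0.2, -0.1]
opening: 0.0023
gripper_force: 0.0
```

Run:
```python
from h import *
c=cam('wrist');save(c,'w2');np.savez('w2.npz',**{k:c[k] for k in ('fx','fy','cx','cy','R','t','image')})
delta((.5,.12,.24),60)
```

```text
t 3.00 tcp [0.4995 0.1173 0.2406] xyaw 60.40 q6 0.65 | delta tool [ 0.0026 -0.0009  0.0006] turn 0.007 F [0.6 0.6 0.4] op 0.0012 gf 0.0
```

View pics/w2.png

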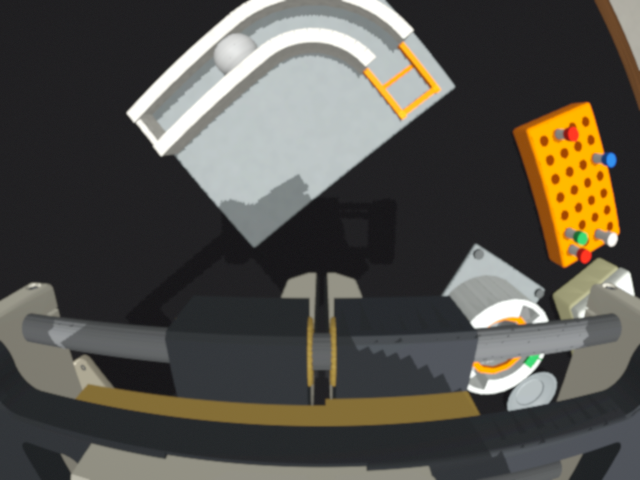

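The wrist view shows the ball at (235, 53), the exit curbs with corners at (400, 43), (439, 92), (403, 117) and (365, 72), and the shut fingertips at about (321, 275).

Run:
```python
from m import *
def lo(f):
    c=dict(np.load(f)); return {k:(v if v.ndim else float(v)) for k,v in c.items()}
c=lo('w2.npz');T=cam('top');S=cam('scene')
def rect(c,m,roi,z,f):
    cs,k=comps(m,roi,5); v,u=np.nonzero(k); P=np.array([onz(c,a,b,z,f)[:2] for a,b in zip(u.astype(float),v.astype(float))]).astype(np.float32)
    R=cv2.minAreaRect(P*1000); return np.round(R[0],1),np.round(R[1],1),round(R[2],1)
for z in (.018,.014): print('curb wrist',z,rect(c,masks(hsv(c))['orange'],(350,30,450,130),z,True))
print('curb top',rect(T,masks(hsv(T))['orange'],(235,190,275,228),.018,False))
print('curb scene',rect(S,masks(hsv(S))['orange'],(345,270,405,312),.018,False))
# white lips, wrist & top at z=.052 : straight-part slot; ball
h=hsv(c)
for n,cc,roi,f in (('w',c,(205,25,270,85),True),('t',T,(188,255,218,292),False),('s',S,(415,232,450,275),False)):
    x0,y0,x1,y1=roi;g=cv2.cvtColor(cc['image'],cv2.COLOR_RGB2GRAY)[y0:y1,x0:x1]
    big=cv2.resize(g,None,fx=4,fy=4,interpolation=cv2.INTER_CUBIC)
    ci=cv2.HoughCircles(big,cv2.HOUGH_GRADIENT,1.5,200,param1=100,param2=15,minRadius=28,maxRadius=100)
    if ci is not None: u,v,r=ci[0,0]/4; print(n,'ball px',u+x0,v+y0,r,onz(cc,u+x0,v+y0,.030,f).round(4))
s=robot.read_state();R=Ro.from_rotvec(s['orientation']).as_matrix();tip=np.array(s['tool_pos'])+R@[0,0,.022]
print('tip true',tip,'seen at',onz(c,321,276,tip[2],True))
g=cv2.cvtColor(c['image'],cv2.COLOR_RGB2GRAY);print(g[262:300:2,310].tolist(),g[262:300:2,335].tolist(),g[285,275:370:2].tolist())
d=cv2.resize(np.vstack([cv2.resize(c['image'][0:160,110:470],(720,320))]),None,fx=1,fy=1);save(dict(image=d),'w2c')
```

```text
curb wrist 0.018 (array([635.4, 195.6]), array([52.8, 60.6]), 9.8)
curb wrist 0.014 (array([636.5, 195.8]), array([53.4, 61.3]), 9.8)Traceback (most recent call last):
  File "<stdin>", line 9, in <module>
  File "<stdin>", line 7, in rect
cv2.error: OpenCV(4.12.0) /io/opencv/modules/imgproc/src/convhull.cpp:143: error: (-215:Assertion failed) total >= 0 && (depth == CV_32F || depth == CV_32S) in function 'convexHull'
```

Run:
```python
from m import *
def lo(f):
    c=dict(np.load(f)); return {k:(v if v.ndim else float(v)) for k,v in c.items()}
c=lo('w2.npz');T=cam('top');S=cam('scene')
for n,C in (('top',T),('scene',S)): C['image']=cv2.cvtColor(cv2.imread(f'pics/{n}0.png'),cv2.COLOR_BGR2RGB)
def rect(c,m,roi,z,f):
    cs,k=comps(m,roi,5); v,u=np.nonzero(k); P=np.array([onz(c,a,b,z,f)[:2] for a,b in zip(u.astype(float),v.astype(float))]).astype(np.float32)
    R=cv2.minAreaRect(P*1000); return np.round(R[0],1),np.round(R[1],1),round(R[2],1)
print('curb top',rect(T,masks(hsv(T))['orange'],(235,190,275,228),.018,False))
print('curb scene',rect(S,masks(hsv(S))['orange'],(345,270,405,312),.018,False))
B={}
for n,cc,roi,f in (('w',c,(205,25,270,85),True),('t',T,(188,255,218,292),False),('s',S,(415,232,450,275),False)):
    x0,y0,x1,y1=roi;g=cv2.cvtColor(cc['image'],cv2.COLOR_RGB2GRAY)[y0:y1,x0:x1]
    big=cv2.resize(g,None,fx=4,fy=4,interpolation=cv2.INTER_CUBIC)
    ci=cv2.HoughCircles(big,cv2.HOUGH_GRADIENT,1.5,200,param1=100,param2=15,minRadius=28,maxRadius=100)
    if ci is not None: u,v,r=ci[0,0]/4; B[n]=ray(cc,u+x0,v+y0,f);print(n,'ball px',u+x0,v+y0,r,onz(cc,u+x0,v+y0,.030,f).round(4))
print('tri',tri(B['w'],B['t']))
s=robot.read_state();R=Ro.from_rotvec(s['orientation']).as_matrix();tip=np.array(s['tool_pos'])+R@[0,0,.022]
g=cv2.cvtColor(c['image'],cv2.COLOR_RGB2GRAY)
print(g[262:300:2,308].tolist(),g[262:300:2,335].tolist(),g[280,275:370:2].tolist())
for u,v in ((321,272),(321,274)): print(R.T@(onz(c,u,v,tip[2],True)-tip))
```

```text
curb top (array([635.7, 192.1]), array([51.5, 59.2]), 10.0)
curb scene (array([641.2, 194.9]), array([63.7, 63.2]), 9.8)
w ball px 227.3125 63.4375 22.675 [0.4952 0.2933 0.03  ]
t ball px 193.4375 283.3125 23.537498 [0.4832 0.3092 0.03  ]
s ball px 425.3125 256.5625 23.087502 [0.5213 0.2856 0.03  ]
tri (array([ 0.48913087,  0.32129359, -0.04097989]), np.float64(0.010018672996465507))
[22, 24, 24, 22, 24, 77, 137, 145, 146, 146, 146, 146, 146, 146, 146, 146, 146, 140, 98] [23, 23, 22, 22, 24, 75, 136, 146, 146, 146, 146, 146, 146, 146, 146, 146, 146, 140, 92] [22, 24, 23, 25, 23, 27, 74, 127, 142, 145, 146, 146, 146, 146, 146, 146, 146, 145, 146, 145, 113, 48, 30, 23, 26, 38, 97, 142, 146, 146, 146, 146, 146, 146, 146, 146, 146, 145, 144, 132, 94, 40, 33, 34, 33, 35, 33, 32]
[8.63173160e-03 9.93322325e-05 1.41724669e-08]
[7.61534949e-03 9.41536419e-05 1.26750370e-08]
```

Add to m.py:
```python
O=np.array([.5464,.2401]);TY=np.radians(9.85);RT=np.array([[np.cos(TY),-np.sin(TY)],[np.sin(TY),np.cos(TY)]])
w_of=lambda p:O+RT@(np.array(p)/1000.)
t_of=lambda X:(RT.T@(np.array(X)[:2]-O)*1000).round(1)
```

Run:
```python
from m import *
def lo(f):
    c=dict(np.load(f)); return {k:(v if v.ndim else float(v)) for k,v in c.items()}
c=lo('w2.npz')
T=cam('top')
print('ball trk',t_of(onz(c,235,53,.030,True)), tri(ray(c,235,53,True),ray(T,202,271)),'top',t_of(onz(T,202,271,.03)))
# end-wall / lip corners seen in wrist (z .052)
for p in ((128,114),(163,155),(142,119),(160,141),(413,33),(400,43),(375,55),(363,68)): print(p,t_of(onz(c,*map(float,p),.052,True)))
b=t_of(onz(c,235,53,.030,True))[0]
delta((*w_of((b-52,60)),.12),99.85)
```

```text
ball trk [-29.1  64.2] (array([0.5068619 , 0.2915075 , 0.04453815]), np.float64(0.004216738227701972)) top [-29.1  58.6]
(128, 114) [-144.   89.]
(163, 155) [-142.4   31.8]
(142, 119) [-136.    73.8]
(160, 141) [-135.8   43.9]
(413, 33) [108.6 -30.5]
(400, 43) [ 92.  -31.1]
(375, 55) [ 65.9 -26.4]
(363, 68) [ 49.4 -29.4]
t 3.25 tcp [0.4993 0.1183 0.2406] xyaw 60.65 q6 0.64 | delta tool [ 0.1245 -0.1195  0.1206] turn -0.684 F [-0.5 -0.4 -0. ] op 0.0003 gf 0.0
```

run_rows(offsets={"plan":[[0,0.031,-0.03,0.01,0],[0,0.031,-0.03,0.01,0],[0,0.031,-0.03,0.02,0],[0,0.031,-0.03,0.02,0],[0,0,0,0.02,-0.137],[0,0,0,0.02,-0.137],[0,0,0,0.02,-0.137],[0,0,0,0,-0.137],[0,0,0,0,-0.137],[0,0,0,0,0],[0,0,0,0,0]]})

```text
t: 4.35
tool_pos: [0.4554, 0.2853, 0.1208]
orientation: [2.025, 2.402, 0.0]
force: [0.4, 1.4, 0.0]
opening: 0.0007
gripper_force: 0.0
```

Run:
```python
from m import *
delta((*w_of((-81,60)),.047),99.85)
```

```text
t 4.35 tcp [0.4554 0.2853 0.1208] xyaw 99.72 q6 0.29 | delta tool [-0.0001  0.0009  0.0738] turn -0.002 F [0.4 1.4 0. ] op 0.0007 gf 0.0
```

run_rows(offsets={"plan":[[0,0,0.001,0.037,0],[0,0,0,0.037,0],[0,0,0,0,0],[0,0,0.01,0,0],[0,0,0.01,0,0],[0,0,0.01,0,0],[0,0,0.01,0,0],[0,0,0.01,0,0],[0,0,0.01,0,0.075],[0,0.001,0.01,0,0.075],[0,0,0,0,0]]})

```text
t: 5.45
tool_pos: [0.5274, 0.2983, 0.0504]
orientation: [2.198, 2.243, 0.003]
force: [-6.7, -4.0, 6.5]
opening: 0.0004
gripper_force: 4.6
```

Run:
```python
from m import *
delta((*w_of((-10,60)),.047),90.85)
print(t_of(robot.read_state()['tool_pos']))
c=cam('top');save(c,'t2')
c=cam('wrist');save(c,'w3')
```

```text
t 5.45 tcp [0.5274 0.2983 0.0504] xyaw 91.15 q6 0.41 | delta tool [-0.0008 -0.0012  0.0034] turn 0.005 F [-6.7 -4.   6.5] op 0.0004 gf 4.6
[-8.7 60.6]
```

View pics/w3.png

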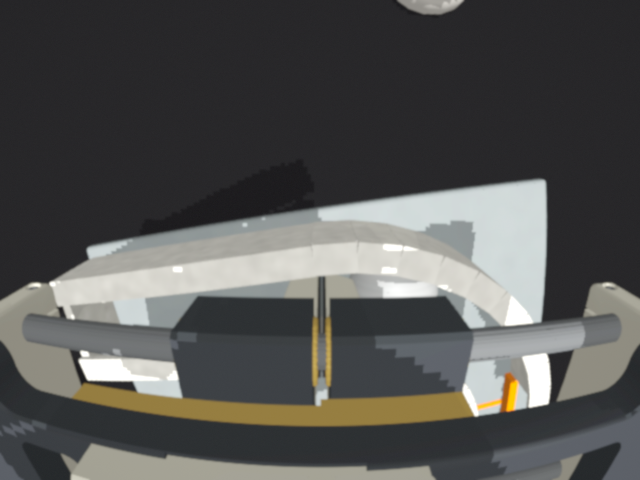

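The wrist view shows the ball's highlight just ahead of the fingers at about (400, 287). The tips' chamfer is riding on the ball, with 6.5 N upward. I'll back off, go lower and push with the vertical faces.

run_rows(offsets={"plan":[[0,0,-0.008,0,0],[0,0,0,0.01,0],[0,0,0,0,0]]})

```text
t: 5.85
tool_pos: [0.5171, 0.2975, 0.036]
orientation: [-2.195, -2.248, 0.0]
force: [-0.2, -0.7, 0.4]
opening: 0.0006
gripper_force: 0.0
```

Run:
```python
from m import *
delta((*w_of((-10,60)),.038),90.85)
print(t_of(robot.read_state()['tool_pos']))
```

```text
t 5.85 tcp [0.5171 0.2975 0.036 ] xyaw 91.36 q6 0.41 | delta tool [-0.0002  0.0091 -0.002 ] turn 0.009 F [-0.2 -0.7  0.4] op 0.0006 gf 0.0
[-19.   61.6]
```

run_rows(offsets={"plan":[[0,0,0.009,0,0.03],[0,0.001,0.0108,0,0.12],[0,0.001,0.0108,0,0.12],[0,0.001,0.0108,0,0.12],[0,0.001,0.0108,0,0.12],[0,0.001,0.0108,0,0.12]]})

```text
t: 6.45
tool_pos: [0.5802, 0.2899, 0.0369]
orientation: [-2.787, -1.448, -0.001]
force: [-0.8, 1.1, 0.8]
opening: 0.0002
gripper_force: 0.4
```

Run:
```python
from m import *
s=robot.read_state();p=t_of(s['tool_pos']);v=p-[-10,-30];print(p,'r',np.hypot(*v),'ang',np.degrees(np.arctan2(v[0],v[1])));delta((*w_of((80,-30)),.036),9.85)
```

```text
[41.8 43.3] r 89.7559468781874 ang 35.24827015084413
t 6.45 tcp [0.5802 0.2899 0.0369] xyaw 54.91 q6 1.00 | delta tool [-0.0249  0.0788  0.0009] turn 0.786 F [-0.8  1.1  0.8] op 0.0002 gf 0.4
```

run_rows(offsets={"plan":[[0,0.0011,0.0108,0,0.098],[0,0.0009,0.0108,0,0.098],[0,0.0006,0.0108,0,0.098],[0,0.0004,0.0108,0,0.098],[0,0.0002,0.0108,0,0.098],[0,0,0.01,0,0.098],[0,-0.0003,0.008,0,0.098]]})

```text
t: 7.15
tool_pos: [0.6272, 0.2378, 0.0376]
orientation: [-3.111, -0.427, -0.003]
force: [-0.8, 2.3, 2.1]
opening: 0.0006
gripper_force: 1.0
```

Run:
```python
from m import *
s=robot.read_state();p=t_of(s['tool_pos']);v=p-[-10,-30];print(p,'r',np.hypot(*v),'ang',np.degrees(np.arctan2(v[0],v[1])));delta((*w_of((80,-27)),.036),9.85)
```

```text
[ 79.2 -16.1] r 90.2765196493529 ang 81.14285565215954
t 7.15 tcp [0.6272 0.2378 0.0376] xyaw 15.64 q6 1.58 | delta tool [-0.0003  0.0109  0.0016] turn 0.101 F [-0.8  2.3  2.1] op 0.0006 gf 1.0
```

run_rows(offsets={"plan":[[0,0,0.005,0,0.05],[0,0,0.005,0,0.05],[0,0,0.002,0,0],[0,0,0,0,0]]})

```text
t: 7.55
tool_pos: [0.6291, 0.2255, 0.0369]
orientation: [-3.129, -0.281, -0.001]
force: [-0.6, 1.1, -0.3]
opening: 0.0006
gripper_force: 0.5
```

Run:
```python
from m import *
s=robot.read_state();print(t_of(s['tool_pos']));delta((*w_of((80,-27)),.036),9.85)
c=cam('top');save(c,'t3');M=cv2.cvtColor(c['image'],6+1);print(M[196:222:2,240:276:2])
i=np.hstack([cv2.resize(c['image'][180:260,180:300],None,fx=3.3,fy=3.3,interpolation=2),cv2.resize(cam('scene')['image'][255:335,345:465],None,fx=3.3,fy=3.3,interpolation=2)]);save(dict(image=i),'ex1')
```

```text
[ 79.  -28.5]
t 7.55 tcp [0.6291 0.2255 0.0369] xyaw 10.26 q6 1.66 | delta tool [ 0.001  -0.0015  0.0009] turn 0.007 F [-0.6  1.1 -0.3] op 0.0006 gf 0.5
[[185 192 191 143 169 192 192 162  87  98 165 168 140  51  52  73  76  75]
 [168 191 191 165 157 192 192 180  93  87 135 131  87  51  51  54  75  76]
 [151 192 192 175 123 190 192 187 113  84  83  66  53  51  51  51  70  76]
 [122 190 192 189 113 188 192 191 143  85  76  51  51  52  51  51  64 108]
 [ 84 186 192 190 134 173 192 192 161  87  80  61  66  52  50  51  60  81]
 [ 82 176 192 192 161 157 192 192 179  93  85 106 115  80  53  50  52  76]
 [ 57 153 192 192 172 131 191 192 187 112  84  84  84  83  67  49  48  56]
 [ 58 145 191 192 188 116 190 192 191 142  84  84  81  77  82  79  83  58]
 [ 55  95 188 192 190 127 180 192 192 160  87  86  96 104 114  98 100  66]
 [ 55  73 183 192 192 159 162 192 192 179  93  85  93 106 116 104 102  78]
 [ 53  59 164 192 192 171 142 191 192 186 105  85  94 110 116 109 104  83]
 [ 49  54 146 192 192 183 118 190 192 191 140  84  97 116 116 108 104  93]
 [ 94 104 132 190 192 189 120 184 193 192 157  85  88  99  95  96 101  99]]
```

View pics/ex1.png

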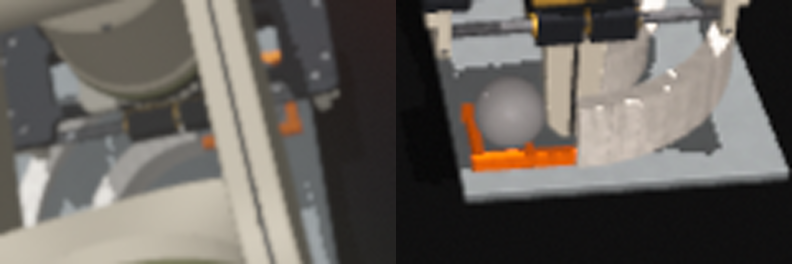

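The scene crop shows the ball seated in the exit cradle past the ridge: ball centre at (511, 110) in the crop, ridge at 528. Now for the grip.

run_rows(offsets={"plan":[[0,0,-0.002,0.0,0],[0,0,0,-0.03,0],[0,0,0,-0.03,0],[0.064,0,0.02,0,0],[0.064,0,0.019,0,0],[0.064,0.001,0,0,0],[0.064,0,0,0,0]]}, clamp_n=20)

```text
t: 8.35
tool_pos: [0.6354, 0.1884, 0.0953]
orientation: [3.129, 0.278, -0.003]
force: [0.5, 0.3, -0.7]
opening: 0.0276
gripper_force: 0.0
```

Run:
```python
from m import *
s=robot.read_state();print(t_of(s['tool_pos']));delta((*w_of((80,-65.5)),.047),9.85)
```

```text
[ 78.8 -66.1]
t 8.35 tcp [0.6354 0.1884 0.0953] xyaw 10.17 q6 1.60 | delta tool [ 0.0013 -0.0006  0.0483] turn 0.006 F [ 0.5  0.3 -0.7] op 0.0276 gf 0.0
```

run_rows(offsets={"plan":[[0.064,0.001,0,0,0],[0.064,0,0,0,0],[0.064,0,0,0,0],[0.064,0,0,0,0],[0.064,0,0,0.024,0],[0.064,0,0,0.024,0],[0.064,0,0,0,0],[0.03,0,0,0,0],[0.03,0,0,0,0],[0.03,0,0,0,0],[0.03,0,0,0,0],[0.03,0,0,0,0],[0.03,0,0,0,0]]}, clamp_n=20)

```text
t: 9.65
tool_pos: [0.6382, 0.1897, 0.0504]
orientation: [-3.129, -0.28, -0.004]
force: [0.3, 0.8, 6.3]
opening: 0.0428
gripper_force: 20.0
```

Run:
```python
from m import *
s=robot.read_state();print(t_of(s['tool_pos']));delta((*w_of((80,-65.5)),.047),9.85)
```

```text
[ 81.8 -65.3]
t 9.65 tcp [0.6382 0.1897 0.0504] xyaw 10.24 q6 1.60 | delta tool [-0.0018  0.0002  0.0034] turn 0.007 F [0.3 0.8 6.3] op 0.0428 gf 20.0
```

Contact is above the ball's equator (opening 42.8 mm, 6 N upward), so I'll regrip lower.

run_rows(offsets={"plan":[[0.064,0,0,0,0],[0.064,-0.002,0,0,0],[0.064,0,0,0,0],[0.064,0,0,0.006,0],[0.064,0,0,0,0]]}, clamp_n=20)

```text
t: 10.15
tool_pos: [0.6341, 0.1888, 0.0412]
orientation: [3.129, 0.28, -0.003]
force: [0.6, -0.3, -0.5]
opening: 0.0642
gripper_force: 0.0
```

Run:
```python
from m import *
s=robot.read_state();print(t_of(s['tool_pos']));delta((*w_of((80,-65.5)),.042),9.85)
```

```text
[ 77.6 -65.6]
t 10.15 tcp [0.6341 0.1888 0.0412] xyaw 10.24 q6 1.60 | delta tool [ 0.0024 -0.     -0.0008] turn 0.007 F [ 0.6 -0.3 -0.5] op 0.0642 gf 0.0
```

run_rows(offsets={"plan":[[0.064,0.0024,0,-0.001,0],[0.03,0,0,0,0],[0.03,0,0,0,0],[0.03,0,0,0,0],[0.03,0,0,0,0],[0.03,0,0,0,0]]}, clamp_n=25)

```text
t: 10.75
tool_pos: [0.6375, 0.1896, 0.0438]
orientation: [-3.129, -0.281, -0.0]
force: [1.1, 0.9, 1.6]
opening: 0.0431
gripper_force: 25.0
```

Run:
```python
from m import *
s=robot.read_state();print(t_of(s['tool_pos']));delta((*w_of((80,-65.5)),.042),9.85)
```

```text
[ 81.1 -65.3]
t 10.75 tcp [0.6375 0.1896 0.0438] xyaw 10.25 q6 1.60 | delta tool [-0.0011  0.0001  0.0018] turn 0.007 F [1.1 0.9 1.6] op 0.0431 gf 25.0
```

run_rows(offsets={"plan":[[0.03,0,0,-0.015,0],[0.03,0,0,-0.025,0],[0.03,0,0,-0.039,0],[0.03,0,0,-0.039,0],[0.03,0,0,-0.039,0],[0.03,-0.0196,0.0333,0,0],[0.03,-0.0196,0.0333,0,0],[0.03,-0.0196,0.0333,0,0],[0.03,-0.0196,0.0333,0,0],[0.03,-0.0196,0.0333,0,0],[0.03,-0.0196,0.0333,0,0],[0.03,-0.0196,0.0333,0,0],[0.03,-0.0196,0.0333,0,0],[0.03,0,0,0,0],[0.03,0,0,0,0]]}, clamp_n=25)

```text
t: 12.25
tool_pos: [0.5301, -0.1013, 0.2012]
orientation: [-3.129, -0.277, -0.001]
force: [-1.2, 0.8, -4.3]
opening: 0.0431
gripper_force: 25.0
```

Run:
```python
from m import *
c=cam('wrist');save(c,'w4');np.savez('w4.npz',**{k:c[k] for k in ('fx','fy','cx','cy','R','t','image')})
delta((.601,-.093,.14),10.2)
M=masks(hsv(c)); gs,_=comps(M['green'],(100,60,600,300),60); print(gs)
if len(gs)>=2:
    g=sorted(gs,key=lambda x:-x[0])[:2]; a,b=[onz(c,*x[1],.078,True) for x in g]; print(a,b,(a+b)/2,np.hypot(*(a-b)[:2]),np.degrees(np.arctan2(*(a-b)[1::-1])))
T=cam('top'); print(comps(masks(hsv(T))['green'],(345,178,442,275),15)[0])
ys,_=comps(M['yellow'],(100,60,640,300),30);print(ys,[onz(c,*y[1],.012,True).round(4) for y in ys])
```

```text
t 12.30 tcp [ 0.5304 -0.1004  0.2011] xyaw 10.20 q6 1.11 | delta tool [0.0707 0.0052 0.0611] turn -0.000 F [ 0.5  0.7 -3.8] op 0.0431 gf 25.0
[(566, [381.0, 109.0], [366, 91, 30, 34]), (567, [272.0, 174.1], [257, 158, 31, 35])]
[ 0.57032644 -0.05728742  0.078     ] [ 0.63094131 -0.12619671  0.078     ] [ 0.60063388 -0.09174206  0.078     ] 0.09177501769161384 131.33591321844347
[]
[(210, [484.4, 263.1], [476, 255, 18, 18])] [array([ 0.5157, -0.2712,  0.012 ])]
```

View pics/w4.png

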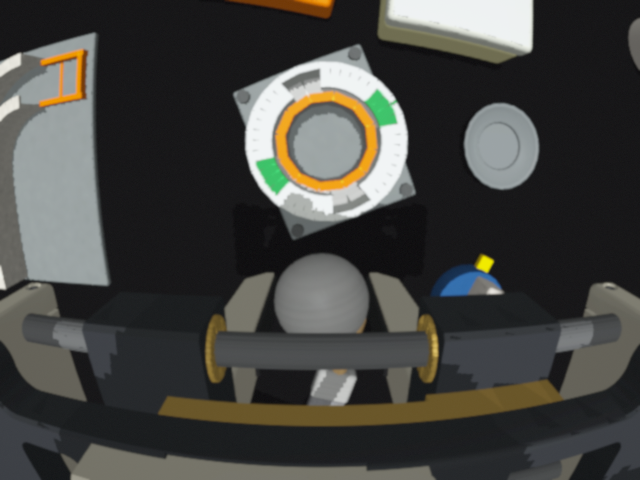

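The wrist view shows the ball between the fingers at (322, 300). The jar is centred at about (327, 142), with its green notches at (381, 109) and (272, 174). Now I'll bring the ball over the jar and lower it.

run_rows(offsets={"plan":[[0.03,0.024,0.0016,0.02,0],[0.03,0.024,0.0016,0.02,0],[0.03,0.023,0.0016,0.02,0],[0.03,0,0,0,0],[0.03,0,0,0.022,0],[0.03,0,0,0.02,0],[0.03,0,0,0,0]]}, clamp_n=25)

```text
t: 13.05
tool_pos: [0.5989, -0.091, 0.0958]
orientation: [-3.127, -0.283, 0.009]
force: [-2.0, -0.3, -4.2]
opening: 0.0431
gripper_force: 25.0
```

Run:
```python
from m import *
delta((.6008,-.0927,.09),10.2)
```

```text
t 13.05 tcp [ 0.5989 -0.091   0.0958] xyaw 10.34 q6 1.15 | delta tool [0.0016 0.002  0.0058] turn 0.002 F [-2.  -0.3 -4.2] op 0.0431 gf 25.0
```

run_rows(offsets={"plan":[[0.03,0.0016,0.0016,0,0],[0.03,0,0,0.004,0],[0.03,0,0,0.004,0],[0.03,0,0,0.003,0],[0.03,0,0,0,0]]}, clamp_n=25)

```text
t: 13.55
tool_pos: [0.6034, -0.0939, 0.0881]
orientation: [-3.129, -0.281, -0.001]
force: [-0.7, 0.6, 1.0]
opening: 0.043
gripper_force: 27.9
```

Run:
```python
from m import *
delta((.6008,-.0927,.09),10.2)
```

```text
t 13.55 tcp [ 0.6034 -0.0939  0.0881] xyaw 10.25 q6 1.15 | delta tool [-0.0024 -0.0016 -0.0019] turn 0.001 F [-0.7  0.6  1. ] op 0.0430 gf 27.9
```

run_rows(offsets={"plan":[[0.03,-0.001,-0.001,0.004,0],[0.03,0,0,0.004,0],[0.03,0,0,0.004,0],[0.03,0,0,0,0],[0.03,0,0,0,0]]}, clamp_n=25)

```text
t: 14.05
tool_pos: [0.603, -0.0932, 0.0771]
orientation: [3.128, 0.281, 0.004]
force: [-2.2, 2.0, 9.3]
opening: 0.0429
gripper_force: 32.5
```

Run:
```python
from m import *
delta((.6008,-.0927,.08),10.2)
```

```text
t 14.05 tcp [ 0.603  -0.0932  0.0771] xyaw 10.25 q6 1.15 | delta tool [-0.002  -0.0009 -0.0029] turn 0.001 F [-2.2  2.   9.3] op 0.0429 gf 32.5
```

run_rows(offsets={"plan":[[0.03,0,0,0.002,0],[0.044,0,0,0,0],[0.046,0,0,0,0],[0.048,0,0,0,0],[0.048,0,0,0,0],[0.048,0,0,0,0]]}, clamp_n=25)

```text
t: 14.65
tool_pos: [0.6027, -0.0922, 0.0754]
orientation: [-3.128, -0.281, -0.003]
force: [-4.4, 6.6, 13.1]
opening: 0.0461
gripper_force: 23.9
```

Run:
```python
from m import *
delta((.6008,-.0927,.08),10.2)
```

```text
t 14.65 tcp [ 0.6027 -0.0922  0.0754] xyaw 10.28 q6 1.15 | delta tool [-0.002   0.0002 -0.0046] turn 0.001 F [-4.4  6.6 13.1] op 0.0461 gf 23.9
```

run_rows(offsets={"plan":[[0.046,0,0,-0.006,0],[0.046,0,0,-0.006,0],[0.046,0,0,-0.01,0],[0.046,0,0,-0.02,0],[0.046,0,0,-0.03,0],[0.06,-0.035,0,-0.03,0],[0.06,-0.035,0,-0.02,0],[0.06,0,0,0,0]]})

```text
t: 15.45
tool_pos: [0.532, -0.107, 0.1993]
orientation: [3.127, 0.278, 0.006]
force: [0.5, -0.3, -0.3]
opening: 0.0596
gripper_force: 0.0
```

Run:
```python
from m import *
c=cam('wrist');np.savez('w5.npz',**{k:c[k] for k in ('fx','fy','cx','cy','R','t','image')})
delta((.474,-.263,.2),None)
M=masks(hsv(c)); gs,_=comps(M['green'],(100,60,600,300),60)
g=sorted(gs,key=lambda x:-x[0])[:2]; a,b=[onz(c,*x[1],.078,True) for x in g]; print((a+b)/2,np.hypot(*(a-b)[:2]),np.degrees(np.arctan2(*(a-b)[1::-1])))
os_,_=comps(M['orange'],(200,50,460,260),200);print(os_)
save(dict(image=c['image'][50:300,200:640]),'w5c')
```

```text
t 15.50 tcp [ 0.5329 -0.1065  0.1977] xyaw 10.17 q6 1.10 | delta tool [-0.0856  0.1436 -0.0023] F [ 0.2 -0.4 -0.4] op 0.0597 gf 0.0
[ 0.60077522 -0.0918021   0.078     ] 0.09170194950441735 -48.74782491448666
[(2445, [318.2, 143.2], [267, 93, 102, 100])]
```

View pics/w5c.png

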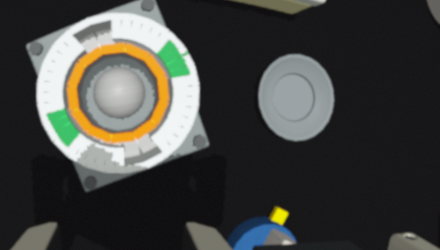

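The ball lies in the jar, at the centre of the ring at (118, 92) in the crop. Now the cap.

run_rows(offsets={"plan":[[0.06,-0.0214,0.0359,0,0],[0.06,-0.0214,0.0359,0,0],[0.06,-0.0214,0.0359,0.03,0],[0.06,-0.0214,0.0359,0.03,0],[0.06,0,0,0.03,0.139],[0.06,0,0,0,0.139],[0.06,0,0,0,0.139],[0.06,0,0,0,0],[0.06,0,0,0,0]]})

```text
t: 16.4
tool_pos: [0.4752, -0.2598, 0.1065]
orientation: [-3.12, 0.366, 0.001]
force: [0.3, -0.3, 0.2]
opening: 0.0599
gripper_force: 0.0
```

Run:
```python
from m import *
delta((.474,-.263,.053),-13.7)
c=cam('wrist');M=masks(hsv(c));h=hsv(c)
ys,_=comps(M['yellow'],(150,100,500,420),30);print(ys,[onz(c,*y[1],.012,True).round(4) for y in ys])
k=((h[...,1]<40)&(h[...,2]>205)); cs,_=comps(k,(200,150,440,420),150);print(cs,[onz(c,*y[1],.059,True).round(4) for y in cs])
```

```text
t 16.40 tcp [ 0.4752 -0.2598  0.1065] xyaw -13.40 q6 1.21 | delta tool [-0.0004  0.0034  0.0535] turn 0.005 F [ 0.3 -0.3  0.2] op 0.0599 gf 0.0
[(541, [326.1, 184.7], [314, 174, 25, 23])] [array([ 0.5157, -0.2723,  0.012 ])]
[(3588, [326.6, 269.2], [309, 217, 37, 106])] [array([ 0.4758, -0.2626,  0.059 ])]
```

run_rows(offsets={"plan":[[0.06,-0.001,0.003,0.015,0],[0.06,0,0,0.02,0],[0.06,0,0,0.018,0],[0.06,0,0,0,0],[0.01,0,0,0,0],[0.01,0,0,0,0],[0.01,0,0,0,0],[0.01,0,0,0,0],[0.01,0,0,0,0],[0.01,0,0,0,0],[0.01,0,0,0,0]]}, clamp_n=55)

```text
t: 17.55
tool_pos: [0.4737, -0.2628, 0.0548]
orientation: [3.119, -0.373, 0.001]
force: [-0.9, -0.2, 4.3]
opening: 0.0217
gripper_force: 55.0
```

Run:
```python
from m import *
delta((.474,-.263,.053),-13.7)
```

```text
t 17.55 tcp [ 0.4737 -0.2628  0.0548] xyaw -13.65 q6 1.21 | delta tool [0.0003 0.0001 0.0018] turn 0.001 F [-0.9 -0.2  4.3] op 0.0217 gf 55.0
```

run_rows(offsets={"plan":[[0.01,0,0,-0.03,0],[0.01,0,0,-0.04,0],[0.01,0,0,-0.045,0],[0.01,0.0167,-0.039,0,0],[0.01,0.0167,-0.039,0,0],[0.01,0.0167,-0.039,0,0],[0.01,0.0167,-0.039,0,0],[0.01,0.0167,-0.039,0,0],[0.01,0,0,0,-0.131],[0.01,0,0,0,-0.131],[0.01,0,0,0,-0.131],[0.01,0,0,0,-0.131],[0.01,0,0,0,-0.131],[0.01,0,0,0,-0.131],[0.01,0,0,0,0],[0.01,0,0,0,0]]})

```text
t: 19.15
tool_pos: [0.6003, -0.0927, 0.1688]
orientation: [-3.026, -0.844, 0.001]
force: [0.3, -0.6, -1.9]
opening: 0.0218
gripper_force: 55.0
```

Run:
```python
from m import *
delta((.6008,-.0927,.125),31.3)
c=cam('wrist');M=masks(hsv(c));h=hsv(c)
s=robot.read_state();R=Ro.from_rotvec(s['orientation']).as_matrix();p=np.array(s['tool_pos'])
ys,_=comps(M['yellow'],(150,100,500,420),30)
for y in ys: X=onz(c,*y[1],p[2]-.0548+.012,True);print('lug',y,(R.T@(X-p)).round(4))
gs,_=comps(M['green'],(50,30,600,420),60)
for y in gs: print('green',y,onz(c,*y[1],.078,True))
```

```text
t 19.15 tcp [ 0.6003 -0.0927  0.1688] xyaw 31.16 q6 0.79 | delta tool [0.0005 0.0002 0.0438] turn -0.002 F [ 0.3 -0.6 -1.9] op 0.0218 gf 55.0
lug (717, [321.3, 195.9], [308, 182, 28, 29]) [ 0.0427 -0.0006  0.0428]
green (263, [352.8, 36.2], [343, 30, 21, 15]) [ 0.72971098 -0.03711779  0.078     ]
green (651, [390.1, 235.9], [377, 217, 24, 38]) [ 0.63163372 -0.12634527  0.078     ]
green (291, [248.9, 253.6], [242, 243, 19, 30]) [ 0.57242807 -0.05211364  0.078     ]
```

run_rows(offsets={"plan":[[0.01,0.0005,0,0.018,0],[0.01,0,0,0.014,0],[0.01,0,0,0,0],[0.01,0,0,0.005,0],[0.01,0,0,0.004,0],[0.01,0,0,0.004,0],[0.01,0,0,0,0]]})

```text
t: 19.9
tool_pos: [0.6008, -0.0925, 0.1238]
orientation: [-3.024, -0.849, 0.001]
force: [-0.1, 0.4, -1.3]
opening: 0.0217
gripper_force: 55.0
```

Run:
```python
from m import *
delta((.6008,-.0927,.1228),31.3)
```

```text
t 19.90 tcp [ 0.6008 -0.0925  0.1238] xyaw 31.38 q6 0.79 | delta tool [-0.0001  0.0002  0.001 ] turn 0.001 F [-0.1  0.4 -1.3] op 0.0217 gf 55.0
```

run_rows(offsets={"plan":[[0.01,0,0,0.004,0],[0.01,0,0,0.004,0],[0.01,0,0,0.004,0],[0.01,0,0,0.003,0],[0.01,0,0,0,0],[0.01,0,0,0,0]]}, clamp_n=60)

```text
t: 20.5
tool_pos: [0.6016, -0.0927, 0.1113]
orientation: [3.024, 0.85, 0.002]
force: [-6.0, 1.1, 11.7]
opening: 0.0213
gripper_force: 60.0
```

Run:
```python
from m import *
delta((.6008,-.0927,.1103),31.3)
```

```text
t 20.50 tcp [ 0.6016 -0.0927  0.1113] xyaw 31.38 q6 0.79 | delta tool [-0.0007 -0.0004  0.001 ] turn 0.001 F [-6.   1.1 11.7] op 0.0213 gf 60.0
```

run_rows(offsets={"plan":[[0.01,-0.0009,-0.0005,0.0012,0],[0.01,0,0,0,0],[0.01,0,0,0,0.1],[0.01,0,0,0,0.14],[0.01,0,0,0,0.14],[0.01,0,0,0,0]]}, clamp_n=60)

```text
t: 21.1
tool_pos: [0.6025, -0.0932, 0.1114]
orientation: [3.129, 0.255, 0.009]
force: [-0.0, 0.3, 11.7]
opening: 0.0217
gripper_force: 60.0
```

Run:
```python
from m import *
delta((.6008,-.0927,.1103),-48.7);print(robot.read_state()['wrist_torque'])
```

```text
t 21.10 tcp [ 0.6025 -0.0932  0.1114] xyaw 9.32 q6 1.17 | delta tool [-0.0016 -0.0008  0.0011] turn 1.013 F [-0.   0.3 11.7] op 0.0217 gf 60.0
[ 0.1438166   0.32269454 -0.1601757 ]
```

Turning freely under the ledge; continuing.

run_rows(offsets={"plan":[[0.01,0,0,0,0.14],[0.01,0,0,0,0.14],[0.01,0,0,0,0.14],[0.01,0,0,0,0.14],[0.01,0,0,0,0.14],[0.01,0,0,0,0.14],[0.01,0,0,0,0.14],[0.01,0,0,0,0.04],[0.01,0,0,0,0],[0.01,0,0,0,0]]}, clamp_n=60)

```text
t: 22.1
tool_pos: [0.6025, -0.0933, 0.1115]
orientation: [-2.86, 1.298, -0.01]
force: [-0.2, -1.4, 12.4]
opening: 0.0215
gripper_force: 60.0
```

Run:
```python
from m import *
delta((.6008,-.0927,.1103),-48.7);print(robot.read_state()['wrist_torque'])
```

```text
t 22.10 tcp [ 0.6025 -0.0933  0.1115] xyaw -48.83 q6 2.19 | delta tool [-0.0016  0.0009  0.0012] turn -0.002 F [-0.2 -1.4 12.4] op 0.0215 gf 60.0
[0.00329033 0.2749386  0.01178706]
```

run_rows(offsets={"plan":[[0.01,0,0,-0.003,0],[0.01,0,0,-0.003,0],[0.01,0,0,-0.002,0],[0.01,0,0,0,0],[0.01,0,0,0,0]]}, clamp_n=60)

```text
t: 22.6
tool_pos: [0.6023, -0.0934, 0.1169]
orientation: [-2.86, 1.298, -0.009]
force: [9.8, -2.1, -5.0]
opening: 0.0215
gripper_force: 60.0
```

Run:
```python
from m import *
delta((.6008,-.0927,.1168),-48.7)
```

```text
t 22.60 tcp [ 0.6023 -0.0934  0.1169] xyaw -48.84 q6 2.19 | delta tool [-0.0015  0.0007  0.0001] turn -0.002 F [ 9.8 -2.1 -5. ] op 0.0215 gf 60.0
```

Locked: it stopped at 62 mm and is held down by the ledge. Releasing and retreating.

run_rows(offsets={"plan":[[0.01,0,0,0.001,0],[0.05,0,0,0,0],[0.05,0,0,0,0],[0.05,0,0,0,0],[0.05,0,0,0,0],[0.05,0,0,-0.03,0],[0.05,0,0,-0.04,0],[0.05,0,0,-0.04,0],[0.05,-0.035,0,0,0],[0.05,-0.035,0,0,0],[0.05,0,0,0,0]]})

```text
t: 23.7
tool_pos: [0.5519, -0.0373, 0.225]
orientation: [-2.861, 1.295, 0.002]
force: [0.3, -0.1, 0.3]
opening: 0.0503
gripper_force: 0.0
```

Run:
```python
from m import *
delta((.6008,-.0927,.2),-48.7)
c=cam('wrist');M=masks(hsv(c));h=hsv(c)
for col in ('green','yellow','blue'):
    for y in comps(M[col],(150,30,500,300),40)[0]: print(col,y,onz(c,*y[1],.078,True).round(4))
k=((h[...,1]<40)&(h[...,2]>205)).astype(np.uint8)
W=[y for y in comps(k,(200,30,440,300),300)[0]];print(W)
# blue plug circle centre at z=.088, bar
b=comps(M['blue'],(150,30,500,300),40)[1]; v,u=np.nonzero(b); P=np.array([onz(c,float(a),float(d),.088,True)[:2]*1000 for a,d in zip(u,v)],np.float32)
print('plug',cv2.minEnclosingCircle(P))
```

```text
t 23.70 tcp [ 0.5519 -0.0373  0.225 ] xyaw -48.71 q6 2.26 | delta tool [ 0.0739 -0.0002  0.0249] turn -0.000 F [ 0.3 -0.1  0.3] op 0.0503 gf 0.0
green (414, [320.4, 79.3], [304, 73, 34, 14]) [ 0.6312 -0.1266  0.078 ]
green (201, [160.6, 91.6], [153, 83, 17, 17]) [ 0.7286 -0.0381  0.078 ]
green (471, [320.6, 195.9], [305, 187, 32, 18]) [ 0.5702 -0.0573  0.078 ]
blue (1911, [349.8, 135.7], [337, 93, 31, 87]) [ 0.5846 -0.1081  0.078 ]
blue (1928, [289.7, 136.6], [273, 94, 30, 86]) [ 0.6192 -0.0768  0.078 ]
[(10223, [319.0, 132.6], [245, 65, 151, 142])]
plug ((601.2598876953125, -92.19818115234375), 36.361968994140625)
```

The plug is centred on the jar (radius 36.4 mm at its locked height), the lugs are hidden under the ledge, and the arm is clear.

```bash
python3 -c "
from plant import robot
print(robot.close_job())"
```

```text
the job is handed in; nothing more can be done
None
```

The job is handed in at about 24 s: the ball is in the jar, released about 35 mm above the floor because the fingers could not follow it through the ring, and the cap is locked under the green notches; nothing else was moved on purpose, though I did not re-check the bystanders at the end.

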